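# Pin the canopy stay to its fork on the market stall table

## Task

Fasten the canopy stay: pull its sprung sliding bar out by the upright post until it meets its stop and its eye lies inside the fork, then take the thick headed pin from the wooden block and push it down through fork and eye until its collar sits flush on the fork. Let go and leave it there. Leave the slim ring-topped peg in the block, and do not knock over the drink can or the jar.

Things in the scene. Friction and masses are not known exactly. Their poses are not given: they have to be found in the camera images.
- stay: Canopy stay, bare steel, bolted to the table: base plate 490 x 70 x 8 mm with a fork at one end and a fixed 42 mm square tube, 200 mm long, at the other (it starts 230 mm from the fork hole, top 77 mm up). Origin: on the table under the fork hole; x points from tube to fork, the way the bar is pulled; z up
- fork_mouth (a point): centre of the hole's mouth on the fork's top, 77 mm up. Two level cheeks 50 x 50 x 10 mm (35-45 and 67-77 mm up) with upright 21 mm holes, joined by a web at x = 25 to 37 mm, 77 mm high. A spring catch in the lower cheek grips the pin: its weight does not seat it, press with about 10 N
- stay_slide (a joint): how far the bar is out of the tube, m: 0 fully in, 0.100 at its stop, where the hole in its eye lines up with the fork's. Up to 10 N to pull (weak return spring and a stronger friction brake: it stays where it is left)
- pull_post (a point): upright round steel post on the sliding bar, 24 mm across, from 68 (the bar's top) to 110 mm above the table, to pull the bar by; the point is on its axis, 95 mm up. With the bar at its stop it stands 90 mm from the fork hole, at -x of the stay
- lug_hole (a point): centre of the top of the 21.5 mm hole in the bar's flat eye (a lug 12 mm thick, 40 mm wide, between 50 and 62 mm above the table); it moves with the bar
- pin: thick headed steel pin, 98 mm long, in one of the block's two holes. Origin: centre of its lower tip; z along it to the head. Shank 18 mm across, 62 mm long, tapered to 10 mm over the last 8 mm; collar 34 mm across from 62 to 68 mm; round head 24 mm across from 68 to 98 mm, to grip
- pin_collar (a point): centre of the pin's collar underside, 62 mm above its tip: comes to rest on the fork_mouth when seated
- keeper: wooden keeper block, 170 x 70 x 75 mm, fixed to the table, origin under its centre, with two upright holes 23 mm wide, 68 mm deep, at x = -50 and +50 mm along it; its top is at 75 mm, on which the pin's collar rests
- slim_peg: slim steel peg, shank 10 mm, with an open ring on top, 100 mm long, standing in the block's other hole; not wanted. Origin at its lower tip
- can: drink can, 66 mm across, 115 mm tall, standing beside the stay; origin under its centre
- jar: jar, 68 mm across, 85 mm tall, standing near the fork; origin under its centre
There are look-alikes about, which are no part of the job. Leave any green look-alike of the pin alone.

How it is judged:
By the outcome, as a careful person would: the job done as asked, in the order asked, and still so for the second after the job is handed in, with the robot touching nothing.
It also fails if it takes over 58 s, if anything falls off the work surface, if the arm or the gripper's body presses on something with over 40 N, if the wrist force passes 120 N, or if a joint passes its speed limit or range.

## Robot

A 6-joint arm with a two-finger parallel gripper is mounted at the origin on the work surface. World frame = base frame: x ahead of the robot, y to its left, z up, the work surface at z = 0. Lengths are in m, angles in rad, forces in N, time in s.
With the tool pointing down it reaches from about 0.3 to 0.875 m from the base axis. Payload 6.4 kg.
Tool frame: the origin (TCP) lies between the finger pads; the fingertips stand 25 mm ahead of it and the grasp point (between the pads) lies 6 mm ahead of it; z points along the fingers, y is the line along which they close (so a half turn about z gives the same grasp; the last joint's range is limited). The gripper opens to 85 mm and grips with 20 to 120 N. Pads are 22 mm wide; open, the fingers measure 114 mm over their backs; the gripper's body (76 mm by 85 mm) begins 54 mm behind the grasp point. The pads swing forward as they close: fully open they stand 13 mm farther back than shut.
Start: joints at [-1.343, 0.181, 1.607, -0, 1.354, -0.206], TCP at [0.242, -0.522, 0.256] pointing down, gripper open.
Joint ranges: [-2.99, 2.99], [-0.89, 2.07], [0.3, 2.58], [-1.14, 4.28], [0, 2.63], [-3.12, 3.12]. Speed limits (rad/s): [2.57, 2.57, 3.01, 3.14, 3.14, 3.14].

## Interface

Orientations are given as a unit quaternion [w, x, y, z].
In Python, from bench import ctrl gives the robot as it stands.
- The arm moves only by the tool servo_tool, never from a script. Its argument "series" is text: rows parted by semicolons, each of 7 numbers parted by spaces: the gripper command: -1 is fully open, 1 is shut, values between are in proportion, then the shift along the tool's x, y, z in m, then the turn, a rotation vector about the tool's x, y, z in degrees. A call has 1 to 12 rows; each row is the pose to reach, as a shift and turn from the pose commanded when the call began, along the tool's axes at that moment; what a row does not reach only later rows make up. A row lasts 1/12 s, in which the tool goes at most 41.7 mm and 7.16 degrees, less where a joint would pass 70% of its speed; a pose out of reach is approached as far as the arm can. A call with a gripper value outside its range is refused whole. The fingers move at their own pace and stop on an object; the grip force is fixed at half the most. Time passes only in rows, so rows that repeat a pose let the fingers close. It gives the time, the measured TCP pose, the force, the opening and the grip force at its end, in the units of the state.
- ctrl.get_obs(): the state, without advancing time (a new reading comes with each control period).
- ctrl.camera(name): name is "scene" or "side" or "wrist"; returns a dict with "img" (400x640x3 uint8, red, green, blue), "z_map" (400x640 float32, m along the optical axis (not along the pixel's ray), 0 where there is no reading), "fovy" (degrees; the focal length in pixels is half the picture's height over the tangent of half this angle, whatever the lens; pixels are square), "cx", "cy" (the principal point, pixels), "extrinsics" (4x4, takes a point from camera to world coordinates); the wrist camera has in their place "T_tool_cam" (4x4, takes a point from camera to tool coordinates, whose origin is the TCP and whose axes are the flange's). Camera axes: x right, y down, z forward; pixel columns grow to the right and rows downward; lengths in m; the calibration is good to about 2 mm. A picture is of the moment at which its call begins: read the wrist's pose just before it.
- ctrl.hand_in(): hands the job in; it is judged then, once.
The state is a dict: "time_s": time; "q": joint angles; "dq": joint speeds; "joint_efforts": joint torques, N m; "eef_pos": TCP position; "eef_rot": TCP orientation; "wrist_force": force on the tool from outside, world axes, zero at the start; "torque": the same for the moment, N m; "opening": opening from 0.0 (shut) to 1.0 (fully open); "grasp_force": force on a finger pad.
Only numpy, scipy, OpenCV 4.12 (cv2) and the standard library are available. Lean on these libraries where they do the work, as an engineer would, in place of code of your own. Each camera call takes 0.05 s, during which the arm holds its last target. There are 200 camera calls.

## Working session

There is one attempt and no reset: what is moved stays moved. The work goes in short steps, Python scripts to look and compute and a tool call to move; the robot and the scene stay as the last step left them, time stands still between calls to the robot, and variables do not carry over. Pictures are saved under pics/ and viewed, at most 10 in all, crops included, and the job is handed in when it is done.

Besides the shell and the picture viewer there is one more tool, called after ">>>" by a JSON object that holds its "api" and its "payload", one argument or row to a line. servo_tool: Moves the arm, as the interface text tells. Its arguments: {"type":"object","properties":{"series":{"type":"string"}},"required":["series"]}

```bash
mkdir -p pics; ls
python3 - <<'E'
from bench import ctrl
import cv2,numpy as np
o=ctrl.get_obs();print({k:np.round(v,3) for k,v in o.items()})
for n in("scene","side","wrist"):
    c=ctrl.camera(n);cv2.imwrite(f"pics/{n}0.png",c["img"][:,:,::-1])
    np.savez(f"{n}0.npz",**c);print(n,c["fovy"],c["cx"],c["cy"],np.round(c.get("extrinsics",c.get("T_tool_cam")),3).tolist(),(c["z_map"]>0).mean())
E
```

```text
pics
{'time_s': np.float64(0.0), 'q': array([-1.343,  0.182,  1.608, -0.   ,  1.354, -0.206]), 'dq': array([-0.001,  0.001, -0.   , -0.001, -0.001, -0.   ]), 'joint_efforts': array([ 0.0000e+00, -4.4488e+01, -3.5134e+01, -0.0000e+00,  9.0000e-03,
        0.0000e+00]), 'eef_pos': array([ 0.242, -0.521,  0.255]), 'eef_rot': array([-0.001,  0.977,  0.215, -0.   ]), 'wrist_force': array([-0.645, -0.072, -0.699]), 'torque': array([-0.006, -0.01 ,  0.018]), 'grasp_force': np.float64(0.0), 'opening': np.float64(1.001)}
scene 52.19691277434371 320.88512789421554 195.9220941731145 [[-0.837, 0.395, -0.379, 0.916], [0.547, 0.624, -0.557, 0.458], [0.016, -0.674, -0.739, 0.757], [0.0, 0.0, 0.0, 1.0]] 0.99612109375
side 54.084362077086325 315.191675604957 197.8090528803922 [[0.984, -0.127, 0.121, 0.474], [-0.175, -0.762, 0.623, -0.58], [0.013, -0.635, -0.773, 0.734], [0.0, 0.0, 0.0, 1.0]] 0.99619140625
wrist 69.84792084557824 317.9247986831605 198.37943371099834 [[0.001, -0.952, -0.305, 0.079], [1.0, 0.001, -0.0, -0.0], [0.001, -0.305, 0.952, -0.118], [0.0, 0.0, 0.0, 1.0]] 0.99601953125
```

View pics/scene0.png

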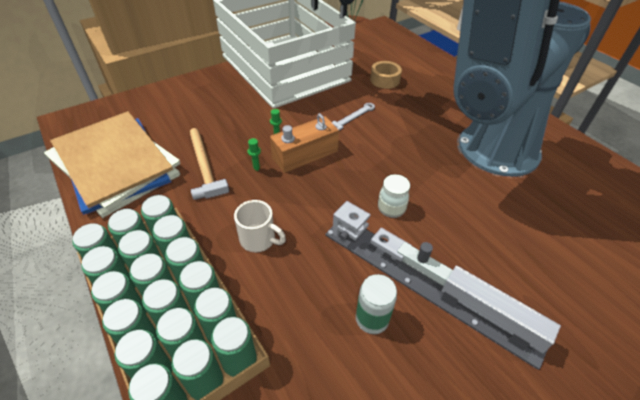

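View pics/side0.png

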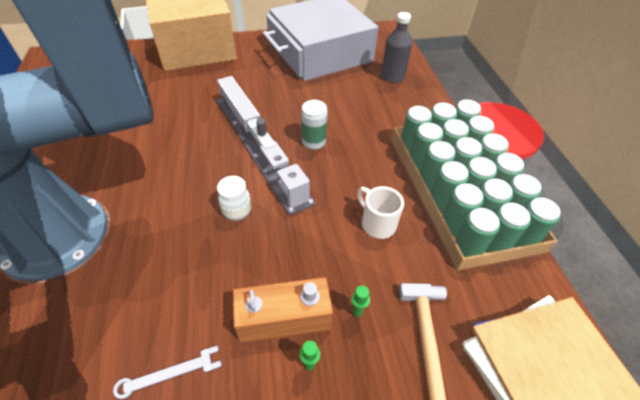

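Scene view: fork top about (350,215), post (425,252), tube out to (550,330), pin head (288,132), peg ring (320,122), can (377,303), jar (394,195). Side view: fork (293,180), post (262,128), pin (310,290), peg (252,302). Two green look-alikes stand by the block. Next I measure these with depth.

```bash
cat > h.py <<'E'
import numpy as np,cv2
def load(n): return dict(np.load(n+".npz"))
def cloud(c,T=None):
    T=c["extrinsics"] if T is None else T
    z=c["z_map"];f=200/np.tan(np.radians(float(c["fovy"]))/2)
    v,u=np.mgrid[:400,:640]
    P=np.stack([(u-c["cx"])/f*z,(v-c["cy"])/f*z,z],-1)@T[:3,:3].T+T[:3,3]
    P[z<=0]=np.nan
    return P
E
python3 - <<'E'
from h import *
np.set_printoptions(precision=4,suppress=True)
S=cloud(load("scene0"));D=cloud(load("side0"))
for n,P,L in(("scene",S,dict(fork=(350,215),post=(425,248),tube=(500,300),pin=(288,130),peg=(320,122),block=(305,140),can=(377,287),jar=(396,185),table=(300,300))),("side",D,dict(fork=(293,180),post=(261,122),tube=(240,105),pin=(310,288),block=(280,298),can=(314,108),jar=(232,185),table=(180,300)))):
    for k,(u,v) in L.items(): print(n,k,P[v,u])
# stay tops by mask
for n,P,b in(("scene",S,(310,190,570,370)),("side",D,(210,70,330,215))):
    m=np.zeros((400,640),bool);m[b[1]:b[3],b[0]:b[2]]=1
    for lo,hi,nm in((.070,.084,"z77"),(.104,.116,"z110"),(.055,.0655,"z62")):
        q=(m&(P[...,2]>lo)&(P[...,2]<hi)).astype(np.uint8)
        k,lab,st,_=cv2.connectedComponentsWithStats(q)
        for i in range(1,k):
            if st[i,4]>25:
                X=P[lab==i];r=cv2.minAreaRect((X[:,:2]*1000).astype(np.float32))
                print(n,nm,st[i],X.mean(0),np.round(r[0],1),np.round(r[1],1),round(r[2],1))
E
```

```text
scene fork [0.5272 0.005  0.0441]
scene post [0.4888 0.1914 0.1091]
scene tube [0.4292 0.3389 0.0745]
scene pin [ 0.5301 -0.2646  0.1068]
scene peg [ 0.4218 -0.2823  0.0765]
scene block [ 0.4944 -0.2417  0.0746]
scene can [0.6221 0.2095 0.1133]
scene jar [0.4069 0.0144 0.0836]
scene table [ 0.7205  0.1034 -0.0022]
side fork [0.5372 0.007  0.0792]
side post [0.4838 0.1771 0.113 ]
side tube [0.4352 0.2982 0.0785]
side pin [ 0.528  -0.2746  0.1098]
side block [ 0.4747 -0.2675  0.0746]
side can [0.6196 0.2057 0.1165]
side jar [0.4026 0.0088 0.0852]
side table [ 0.2795 -0.2043  0.0031]
scene z77 [384 190  24   7 109] [0.4179 0.0288 0.0777] [415.9  27. ] [18.  52.9] 54.1
scene z77 [333 201  37  29 517] [0.5418 0.0248 0.0751] [540.3  23.9] [52.4 62.9] 19.1
scene z77 [417 254  12   9  53] [0.4913 0.1942 0.0772] [490.5 193.1] [ 9.6 22.4] 32.2
scene z77 [ 446  266  114   79 2473] [0.4315 0.3472 0.0756] [431.3 341.3] [ 46.6 200.1] 18.6
scene z77 [358 301  36  17 144] [0.642  0.2312 0.0773] [637.3 228.9] [24.4 63.4] 45.7
scene z110 [420 242  13  11 107] [0.4854 0.19   0.1082] [484.3 189.4] [23.2
[... 693 characters left out ...]
1.8] 55.5
side z77 [278 164  32  27 486] [0.539  0.0174 0.0776] [539.1  20.3] [51.7 64.8] 18.8
side z77 [219 187  27  14 107] [ 0.4029 -0.0168  0.078 ] [402.7 -12.4] [57.3 23.6] 5.9
side z110 [302 101  25  18 194] [0.6212 0.1973 0.1116] [622.5 202.6] [63.3 51.7] 21.1
side z110 [256 118  10   9  66] [0.4828 0.183  0.11  ] [483.5 185.4] [22.8 21.6] 38.6
side z62 [219  85  70  83 436] [0.4905 0.1476 0.0618] [457.8 255.6] [ 41.4 370.8] 19.3
side z62 [302 126  25   9  76] [0.6153 0.1849 0.06  ] [617.5 188.3] [24.8 62.8] 81.6
side z62 [288 184  22  12  66] [ 0.5479 -0.0081  0.0605] [548.6  -8.1] [50.7 11.5] 9.4
side z62 [219 188  30  19 168] [ 0.4028 -0.0149  0.0605] [403.5  -7.1] [65.5 41.7] 10.2
```

View pics/wrist0.png

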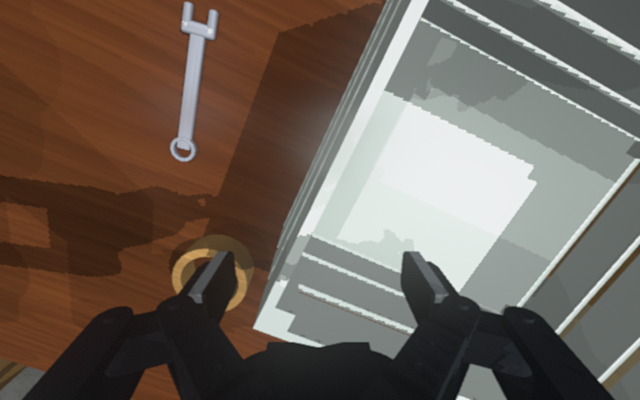

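Wrist view: the ring and wrench lie left at about (205,270) and (190,80), and the crate fills the right side, so I rise first. The stay axis is at -71°, the hole is near (0.538,0.028), and the post near (0.484,0.188) puts the slide at about 0.02. The sizes and distances agree with those given.

```bash
cat >> h.py <<'E'
from scipy.spatial.transform import Rotation as R
def pose():
    from bench import ctrl
    o=ctrl.get_obs();w,x,y,z=o["eef_rot"]
    return o["eef_pos"],R.from_quat([x,y,z,w])
def go(p,yaw_y,base=None):
    "shift(tool) & rotvec(deg) to TCP p with tool y at world angle yaw_y deg (mod 180), pointing down"
    p0,r0=pose() if base is None else base
    for k in (0,180):
        a=np.radians(yaw_y+k);y=np.array([np.cos(a),np.sin(a),0]);z=np.array([0,0,-1.]);x=np.cross(y,z)
        r=R.from_matrix(np.stack([x,y,z],1))
        print(k,"shift",np.round(r0.inv().apply(np.array(p)-p0),4),"rot",np.round(np.degrees((r0.inv()*r).as_rotvec()),2))
E
python3 - <<'E'
from h import *
np.set_printoptions(precision=4,suppress=True)
go((.484,.1875,.24),19)
for n,b in(("scene",(235,95,345,175)),("side",(225,270,380,375))):
    c=load(n+"0");P=cloud(c);m=np.zeros((400,640),bool);m[b[1]:b[3],b[0]:b[2]]=1
    hsv=cv2.cvtColor(c["img"],cv2.COLOR_RGB2HSV)
    g=m&(hsv[...,0]>45)&(hsv[...,0]<80)&(hsv[...,1]>120)
    k,lab,st,_=cv2.connectedComponentsWithStats(g.astype(np.uint8))
    for i in range(1,k):
        if st[i,4]>30: X=P[lab==i];print(n,"green",np.median(X,0),np.nanmax(X[:,2]))
    for lo,hi in((.070,.079),(.100,.116)):
        q=m&~g&(P[...,2]>lo)&(P[...,2]<hi)
        k,lab,st,_=cv2.connectedComponentsWithStats(q.astype(np.uint8))
        for i in range(1,k):
            if st[i,4]>15:
                X=P[lab==i];r=cv2.minAreaRect((X[:,:2]*1000).astype(np.float32));print(n,lo,st[i,4],X.mean(0),np.round(r[0]),np.round(r[1]),r[2])
E
```

```text
0 shift [ 0.5179 -0.5413  0.0164] rot [ -0.05  -0.07 -84.14]
180 shift [ 0.5179 -0.5413  0.0164] rot [-0.07  0.05 95.86]
scene green [ 0.5168 -0.361   0.0711] 0.09870107254467897
scene green [ 0.6226 -0.28    0.0672] 0.09868030257620575
scene 0.07 964 [ 0.4825 -0.2661  0.0735] [ 479. -271.] [ 75. 172.] 88.90276336669922
scene 0.1 26 [ 0.4305 -0.2676  0.1076] [ 429. -269.] [28.  7.] 88.036376953125
scene 0.1 68 [ 0.5307 -0.2697  0.1074] [ 529. -271.] [23. 22.] 15.3811674118042
side green [nan nan nan] 0.10200585462442546
side green [nan nan nan] 0.10231166489401178
side 0.07 3031 [ 0.4745 -0.2774  0.0764] [ 478. -274.] [ 72. 170.] 88.80889892578125
side 0.1 172 [ 0.5273 -0.2775  0.1109] [ 527. -275.] [23. 23.] 31.899805068969727
side 0.1 63 [ 0.4279 -0.2776  0.1111] [ 428. -275.] [28.  6.] 89.34929656982422
```

>>> {"api": "servo_tool", "payload": {
  "series": "-1 0 0 -0.06 0 0 0;-1 0 0 -0.06 0 0 0;-1 0.518 -0.541 -0.04 0 0 -84;-1 0.518 -0.541 -0.04 0 0 -84;-1 0.518 -0.541 -0.04 0 0 -84;-1 0.518 -0.541 -0.04 0 0 -84;-1 0.518 -0.541 -0.04 0 0 -84;-1 0.518 -0.541 -0.04 0 0 -84;-1 0.518 -0.541 -0.04 0 0 -84;-1 0.518 -0.541 -0.04 0 0 -84;-1 0.518 -0.541 -0.04 0 0 -84;-1 0.518 -0.541 -0.04 0 0 -84"
}}

```text
time_s: 1.15
eef_pos: [0.3766, -0.1257, 0.3051]
eef_rot: [0.0, 0.664, 0.748, 0.0]
wrist_force: [1.0, -0.7, 0.8]
opening: 1.003
grasp_force: 0.0
```

Run:
```python
from h import *
print(pose()[0]);go((.484,.1875,.26),19)
```

```text
[ 0.37659297 -0.12568878  0.30512949]
0 shift [0.2983 0.1437 0.0451] rot [  0.02   0.02 -12.21]
180 shift [0.2983 0.1437 0.0451] rot [ 3.0000e-02 -3.0000e-02  1.6779e+02]
```

>>> {"api": "servo_tool", "payload": {
  "series": "-1 0.298 0.144 0.045 0 0 -12.2;-1 0.298 0.144 0.045 0 0 -12.2;-1 0.298 0.144 0.045 0 0 -12.2;-1 0.298 0.144 0.045 0 0 -12.2;-1 0.298 0.144 0.045 0 0 -12.2;-1 0.298 0.144 0.045 0 0 -12.2;-1 0.298 0.144 0.045 0 0 -12.2;-1 0.298 0.144 0.045 0 0 -12.2;-1 0.298 0.144 0.045 0 0 -12.2;-1 0.298 0.144 0.045 0 0 -12.2;-1 0.298 0.144 0.045 0 0 -12.2;-1 0.298 0.144 0.045 0 0 -12.2"
}}

```text
time_s: 2.15
eef_pos: [0.4859, 0.1837, 0.2602]
eef_rot: [0.0, 0.583, 0.812, -0.0]
wrist_force: [0.3, -0.2, 0.1]
opening: 0.998
grasp_force: 0.0
```

```bash
cat >> h.py <<'E'
def wrist(tag):
    from bench import ctrl
    p,r=pose();c=ctrl.camera("wrist");cv2.imwrite(f"pics/{tag}.png",c["img"][:,:,::-1]);np.savez(tag+".npz",**c)
    T=np.eye(4);T[:3,:3]=r.as_matrix();T[:3,3]=p
    c["T"]=T@c["T_tool_cam"];np.savez(tag+".npz",**c);return c
def tops(P,lo,hi,mn=40,box=None):
    m=(P[...,2]>lo)&(P[...,2]<hi)
    k,lab,st,_=cv2.connectedComponentsWithStats(m.astype(np.uint8))
    for i in range(1,k):
        if st[i,4]>mn:
            X=P[lab==i];r=cv2.minAreaRect((X[:,:2]*1000).astype(np.float32));print(lo,st[i],X.mean(0).round(4),"rect",np.round(r[0],1),np.round(r[1],1),round(r[2],1))
E
python3 - <<'E'
from h import *
c=wrist("w1");P=cloud(c,c["T"]);print(pose()[0])
tops(P,.072,.083);tops(P,.106,.115);tops(P,.058,.0655)
E
```

```text
[0.48606773 0.18345497 0.26044459]
0.072 [ 291    0   47  121 5297] [0.4446 0.2977 0.0777] rect [445.6 294.9] [ 42.2 105. ] 18.9
0.072 [410 167  51  50 279] [0.5959 0.2213 0.078 ] rect [601.7 218.9] [64.4 27.2] 71.4
0.072 [556 282  64  57 695] [0.8544 0.1357 0.0776] rect [862.1 133.4] [89.3 39.2] 88.2
0.072 [ 297  289   40   44 1557] [0.5387 0.0243 0.0772] rect [539.1  22.5] [49.6 63.5] 19.5
0.106 [304 174  24  25 452] [0.4824 0.1883 0.1104] rect [482.7 187.6] [22.8 23.1] 34.3
0.106 [422 175  55  51 382] [0.5994 0.22   0.1094] rect [605.4 219. ] [61.1 28.7] 66.6
0.106 [596 300  44  48 713] [0.8534 0.1485 0.1106] rect [859.5 143.3] [33.  62.7] 9.3
0.106 [576 346  48  18 423] [0.8646 0.1003 0.1107] rect [872.3 100.5] [54.9 20.7] 17.9
0.106 [614 359  26  41 365] [0.9237 0.0779 0.1109] rect [927.7  71.5] [22.7 65.8] 22.9
0.058 [407 164  35  44 131] [0.5933 0.2192 0.0619] rect [597.  217.3] [58.7 17.8] 77.9
0.058 [ 299  204   35   58 1355] [0.5069 0.1162 0.0625] rect [506.  119.1] [39.9 75.5] 18.9
0.058 [563 276  47  41 292] [0.8522 0.153  0.0618] rect [859.3 149.2] [63.6 31.9] 77.4
0.058 [629 289  11   6  48] [0.9242 0.1733 0.0614] rect [925.2 174.3] [14.   2.9] 36.6
0.058 [549 318  31  11 135] [0.8603 0.102  0.0618] rect [862.5 103.1] [35.7  7.7] 34.4
```

View pics/w1.png

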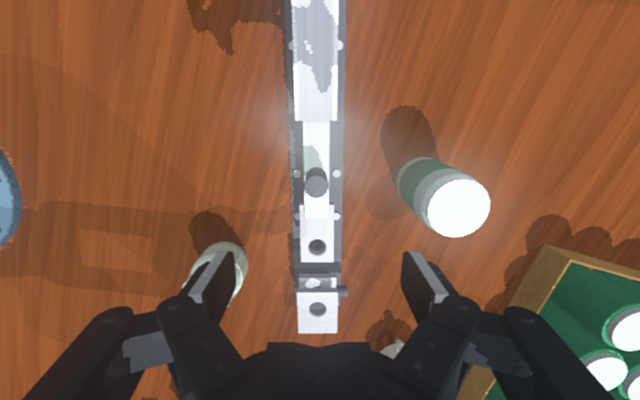

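Wrist view: the stay runs vertically, with tube at top, post (316,182), lug hole (317,247) and fork hole (317,309). The can is at (455,205), clear of the fingers.

Run:
```python
from h import *
go((.4832,.1876,.103),19)
c=load("w1");T=c["T"];f=200/np.tan(np.radians(float(c["fovy"]))/2)
g=cv2.cvtColor(c["img"],cv2.COLOR_RGB2GRAY)
def ray(u,v,z):
    d=T[:3,:3]@[(u-c["cx"])/f,(v-c["cy"])/f,1];return T[:3,3]+d*(z-T[2,3])/d[2]
for u0,v0,z in((317,309,.077),(317,247,.062)):
    w=g[v0-13:v0+14,u0-13:u0+14];m=(w<110).astype(np.uint8)
    k,l,st,ce=cv2.connectedComponentsWithStats(m);i=l[13,13]
    print(i,st[i],ce[i]+[u0-13,v0-13],ray(*(ce[i]+[u0-13,v0-13]),z))
```

```text
0 shift [ 0.0049 -0.0014  0.1574] rot [ 0.02  0.02 -0.42]
180 shift [ 0.0049 -0.0014  0.1574] rot [ 3.0000e-02 -3.0000e-02  1.7958e+02]
0 [  0   0  27  27 704] [316.87642045 308.94034091] [0.53778155 0.02772703 0.077     ]
1 [  6   6  15  11 124] [316.87903226 245.02419355] [0.51169303 0.10516157 0.062     ]
```

>>> {"api": "servo_tool", "payload": {
  "series": "-1 0.005 -0.0014 0.04 0 0 -0.4;-1 0.005 -0.0014 0.08 0 0 -0.4;-1 0.005 -0.0014 0.11 0 0 -0.4;-1 0.005 -0.0014 0.14 0 0 -0.4;-1 0.005 -0.0014 0.157 0 0 -0.4;-1 0.005 -0.0014 0.157 0 0 -0.4;1 0.005 -0.0014 0.157 0 0 -0.4;1 0.005 -0.0014 0.157 0 0 -0.4;1 0.005 -0.0014 0.157 0 0 -0.4;1 0.005 -0.0014 0.157 0 0 -0.4;1 0.005 -0.0014 0.157 0 0 -0.4;1 0.005 -0.0014 0.157 0 0 -0.4"
}}

```text
time_s: 3.2
eef_pos: [0.4822, 0.1885, 0.1045]
eef_rot: [-0.001, 0.58, 0.815, -0.001]
wrist_force: [-9.9, -4.6, 12.9]
opening: 0.268
grasp_force: 58.8
```

>>> {"api": "servo_tool", "payload": {
  "series": "1 -0.005 0 -0.002 0 0 0;1 -0.012 0 -0.002 0 0 0;1 -0.02 0 -0.002 0 0 0;1 -0.028 0 -0.002 0 0 0;1 -0.036 0 -0.002 0 0 0;1 -0.044 0 -0.002 0 0 0;1 -0.05 0 -0.002 0 0 0;1 -0.056 0 -0.002 0 0 0;1 -0.062 0 -0.002 0 0 0;1 -0.067 0 -0.002 0 0 0;1 -0.07 0 -0.002 0 0 0;1 -0.07 0 -0.002 0 0 0"
}}

```text
time_s: 4.2
eef_pos: [0.5044, 0.1236, 0.1046]
eef_rot: [-0.002, 0.58, 0.814, -0.0]
wrist_force: [-3.2, 3.4, -2.7]
opening: 0.258
grasp_force: 61.9
```

>>> {"api": "servo_tool", "payload": {
  "series": "1 -0.003 0 0 0 0 0;1 -0.006 0 0 0 0 0;1 -0.008 0 0 0 0 0;1 -0.01 0 0 0 0 0;1 -0.012 0 0 0 0 0;1 -0.0135 0 0 0 0 0;1 -0.0135 0 0 0 0 0;1 -0.0135 0 0 0 0 0"
}}

```text
time_s: 4.87
eef_pos: [0.5079, 0.1134, 0.1046]
eef_rot: [-0.004, 0.58, 0.815, 0.001]
wrist_force: [-5.7, 14.9, 1.3]
opening: 0.259
grasp_force: 62.2
```

>>> {"api": "servo_tool", "payload": {
  "series": "1 -0.002 0 0 0 0 0;1 -0.003 0 0 0 0 0;1 -0.003 0 0 0 0 0;1 -0.003 0 0 0 0 0"
}}

```text
time_s: 5.2
eef_pos: [0.5079, 0.1132, 0.1046]
eef_rot: [-0.005, 0.58, 0.815, 0.002]
wrist_force: [-7.9, 26.6, 3.4]
opening: 0.263
grasp_force: 62.5
```

At the stop: the force rose with no motion. Unload slightly, release and rise.

>>> {"api": "servo_tool", "payload": {
  "series": "1 0.003 0 0 0 0 0;1 0.003 0 0 0 0 0;-1 0.003 0 0 0 0 0;-1 0.003 0 0 0 0 0;-1 0.003 0 0 0 0 0;-1 0.003 0 0 0 0 0;-1 0.003 0 0 0 0 0;-1 0.003 0 -0.03 0 0 0;-1 0.003 0 -0.07 0 0 0;-1 0.003 0 -0.11 0 0 0;-1 -0.04 0 -0.15 0 0 0;-1 -0.04 0 -0.15 0 0 0"
}}

```text
time_s: 6.2
eef_pos: [0.5275, 0.0675, 0.2608]
eef_rot: [0.004, 0.58, 0.815, 0.002]
wrist_force: [1.2, -0.2, -0.3]
opening: 1.001
grasp_force: 0.0
```

Run:
```python
from h import *
c=wrist("w2");P=cloud(c,c["T"]);print(pose()[0])
tops(P,.072,.083,200);tops(P,.106,.115,200)
cv2.imwrite("pics/w2c.png",cv2.resize(c["img"][150:370,240:400,::-1],None,fx=2.6,fy=2.6,interpolation=cv2.INTER_CUBIC))
go((.528,-.274,.26),45)
```

```text
[0.52829856 0.06596723 0.26109166]
0.072 [419  40  36  73 310] [0.5978 0.1996 0.0781] rect [604.9 202.1] [29.2 65.9] 31.7
0.072 [179 168  40  46 225] [0.4152 0.0279 0.0777] rect [413.5  23. ] [21.5 56.4] 51.3
0.072 [594 188  46  52 555] [0.8505 0.1457 0.0775] rect [856.5 144.5] [27.9 62.2] 2.9
0.072 [ 291  195   45   52 2060] [0.539  0.0231 0.0775] rect [539.2  22.4] [49.9 63. ] 18.3
0.072 [536 240  77  78 871] [0.8556 0.0562 0.0775] rect [868.1  51.7] [ 43.  116.6] 2.6
0.072 [386 310  27  32 203] [ 0.6869 -0.0739  0.0775] rect [686.9 -79.4] [51.8 11. ] 77.0
0.072 [141 364  31  33 635] [ 0.4086 -0.2749  0.076 ] rect [ 408.  -274.3] [66.2 34.1] 74.1
0.106 [434  35  36  76 439] [0.6003 0.2024 0.1092] rect [605.1 204.3] [28.2 61.2] 26.2
0.106 [300 126  26  27 512] [0.5081 0.1132 0.1105] rect [508.2 113.1] [22.8 22.7] 63.3
0.106 [624 209  16  44 465] [0.8524 0.1319 0.1103] rect [853.5 130.6] [14.6 49.2] 34.4
0.106 [588 254  52  52 819] [0.8575 0.0814 0.1107] rect [864.   76.9] [37.8 63.2] 8.8
0.106 [556 303  59  47 722] [0.8623 0.0204 0.1108] rect [871.7  16.4] [61.6 44.9] 70.1
0.106 [606 317  34  45 480] [0.9261 0.0165 0.1112] rect [930.9  10.3] [26.5 62.5] 15.2
0.106 [586 359  44  18 370] [ 0.938  -0.0298  0.1108] rect [945.7 -29.5] [54.1 18.6] 15.6
0 shift [-0.3214 -0.1108  0.002 ] rot [  0.41   0.43 -26.04]
180 shift [-0.3214 -0.1108  0.002 ] rot [  0.59  -0.56 153.96]
```

View pics/w2c.png

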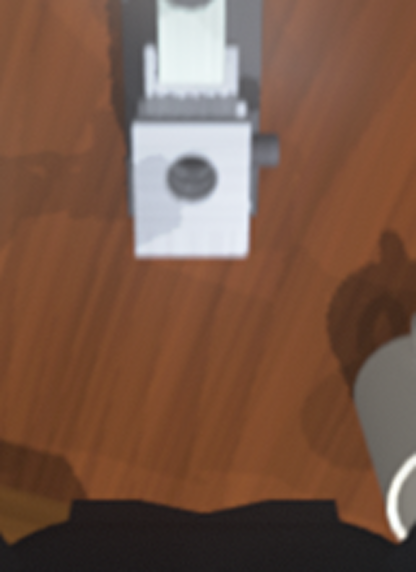

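Crop: the fork hole at (191,178) shows the lug hole in line below it, and the post measures exactly 90 mm from the hole. Next, the pin.

>>> {"api": "servo_tool", "payload": {
  "series": "-0.3 -0.321 -0.111 0.002 0 0 -26;-0.3 -0.321 -0.111 0.002 0 0 -26;-0.3 -0.321 -0.111 0.002 0 0 -26;-0.3 -0.321 -0.111 0.002 0 0 -26;-0.3 -0.321 -0.111 0.002 0 0 -26;-0.3 -0.321 -0.111 0.002 0 0 -26;-0.3 -0.321 -0.111 0.002 0 0 -26;-0.3 -0.321 -0.111 0.002 0 0 -26;-0.3 -0.321 -0.111 0.002 0 0 -26;-0.3 -0.321 -0.111 0.002 0 0 -26;-0.3 -0.321 -0.111 0.002 0 0 -26;-0.3 -0.321 -0.111 0.002 0 0 -26"
}}

```text
time_s: 7.25
eef_pos: [0.524, -0.2694, 0.2517]
eef_rot: [-0.001, 0.382, 0.924, 0.001]
wrist_force: [0.8, -0.2, 0.2]
opening: 0.653
grasp_force: 0.0
```

Run:
```python
from h import *
c=wrist("w3");P=cloud(c,c["T"]);print(pose()[0],pose()[1].as_matrix().round(4).tolist())
tops(P,.071,.079,200);tops(P,.105,.116,60)
go((.528,-.274,.109),45)
```

```text
[ 0.52420138 -0.26891634  0.25209629] [[-0.7084, 0.7058, -0.0014], [0.7058, 0.7084, 0.0016], [0.0021, 0.0002, -1.0]]
0.071 [536   0  46  19 435] [ 5.61e-01 -4.00e-04  7.66e-02] rect [559.7  -2.9] [35.4 12.8] 42.3
0.071 [ 198   66  165  167 9664] [ 0.4715 -0.2711  0.0757] rect [ 478.4 -273.1] [ 70.6 170.5] 88.6
0.071 [526 135  72  90 630] [ 0.693  -0.0809  0.0745] rect [696.4 -83.5] [ 36.4 103.2] 19.7
0.071 [549 164  56  64 529] [ 0.7455 -0.0741  0.0751] rect [738.2 -79.1] [37.5 71.6] 26.5
0.071 [   0  183  133  157 1222] [ 0.3716 -0.5163  0.0725] rect [ 366.8 -571.9] [166.9 129.5] 0.0
0.071 [581 281  51  43 383] [ 0.862  -0.1272  0.075 ] rect [ 868.6 -126.5] [29.3 63.3] 12.5
0.071 [536 315  48  37 317] [ 0.8643 -0.1906  0.075 ] rect [ 872.3 -190.9] [33.1 63.6] 4.3
0.105 [229 110  23  25 216] [ 0.429  -0.2701  0.1119] rect [ 428.6 -271.4] [27.9  5.9] 88.4
0.105 [305 188  25  25 485] [ 0.5276 -0.2734  0.1113] rect [ 527.9 -273.9] [23.1 22.2] 72.3
0.105 [   0  218  113  131 1361] [ 0.3874 -0.5112  0.1105] rect [ 409.9 -527.8] [ 79.6 163.1] 52.5
0.105 [607 300  33  49 738] [ 0.8656 -0.1352  0.1106] rect [ 872.9 -136.6] [26.1 60.8] 47.0
0.105 [556 335  61  42 803] [ 0.8673 -0.188   0.1107] rect [ 875.5 -186.9] [61.7 37.4] 79.1
0.105 [587 366  53  34 514] [ 0.9355 -0.184   0.1116] rect [ 938.5 -183.9] [59.5 25.7] 84.2
0 shift [-0.0066 -0.0009  0.1431] rot [ 0.01 -0.12  0.1 ]
180 shift [-0.0066 -0.0009  0.1431] rot [ 1.900e-01  2.000e-02 -1.799e+02]
```

View pics/w3.png

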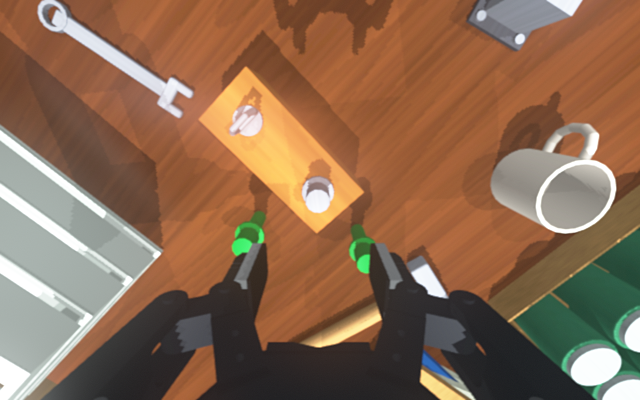

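Wrist view: pin head at (317,195), ring peg at (247,122), greens at (250,232) and (363,250), well off the finger line. Descend.

>>> {"api": "servo_tool", "payload": {
  "series": "-0.3 -0.0065 -0.001 0.03 0 0 0;-0.3 -0.0065 -0.001 0.06 0 0 0;-0.3 -0.0065 -0.001 0.09 0 0 0;-0.3 -0.0065 -0.001 0.105 0 0 0;-0.3 -0.0065 -0.001 0.115 0 0 0;-0.3 -0.0065 -0.001 0.115 0 0 0;-0.3 -0.0065 -0.001 0.115 0 0 0;-0.3 -0.0065 -0.001 0.115 0 0 0"
}}

```text
time_s: 7.97
eef_pos: [0.5295, -0.2757, 0.1399]
eef_rot: [0.001, 0.382, 0.924, -0.0]
wrist_force: [-0.4, -0.2, 1.0]
opening: 0.648
grasp_force: 0.0
```

Run:
```python
from h import *
print(pose()[0]);go((.528,-.274,.108),45)
```

```text
[ 0.52945655 -0.27571143  0.13987098]
0 shift [0.0023 0.0002 0.0319] rot [0.02 0.15 0.12]
180 shift [0.0023 0.0002 0.0319] rot [-2.4000e-01  3.0000e-02 -1.7988e+02]
```

>>> {"api": "servo_tool", "payload": {
  "series": "-0.3 0.002 0 0.015 0 0 0;-0.3 0.002 0 0.026 0 0 0;-0.3 0.002 0 0.031 0 0 0;-0.3 0.002 0 0.031 0 0 0;1 0.002 0 0.031 0 0 0;1 0.002 0 0.031 0 0 0;1 0.002 0 0.031 0 0 0;1 0.002 0 0.031 0 0 0;1 0.002 0 0.031 0 0 0;1 0.002 0 0.031 0 0 0"
}}

```text
time_s: 8.8
eef_pos: [0.5276, -0.2746, 0.1081]
eef_rot: [0.001, 0.382, 0.924, -0.0]
wrist_force: [-0.4, 0.6, 5.2]
opening: 0.264
grasp_force: 58.8
```

>>> {"api": "servo_tool", "payload": {
  "series": "1 0 0 -0.01 0 0 0;1 0 0 -0.03 0 0 0;1 0 0 -0.055 0 0 0;1 0 0 -0.08 0 0 0;1 0 0 -0.105 0 0 0;1 0 0 -0.12 0 0 0;1 0 0 -0.13 0 0 0;1 0 0 -0.13 0 0 0;1 0 0 -0.13 0 0 0"
}}

```text
time_s: 9.55
eef_pos: [0.5268, -0.274, 0.2368]
eef_rot: [-0.0, 0.382, 0.924, 0.0]
wrist_force: [-0.4, 1.6, -1.8]
opening: 0.262
grasp_force: 59.2
```

Run:
```python
from h import *
print(pose()[0]);go((.5375,.028,.20),45);
c=load("w2");T=c["T"];f=200/np.tan(np.radians(float(c["fovy"]))/2)
g=cv2.cvtColor(c["img"],cv2.COLOR_RGB2GRAY)[205:232,300:328];_,m=cv2.threshold(g,0,255,cv2.THRESH_OTSU+cv2.THRESH_BINARY_INV)
k,l,st,ce=cv2.connectedComponentsWithStats(m);i=l[13,13];u,v=ce[i]+[300,205]
d=T[:3,:3]@[(u-c["cx"])/f,(v-c["cy"])/f,1];print(st[i],u,v,T[:3,3]+d*(.077-T[2,3])/d[2])
```

```text
[ 0.52675011 -0.27397094  0.23684724]
0 shift [0.2056 0.2214 0.0369] rot [-0.   -0.02  0.07]
180 shift [0.2056 0.2214 0.0369] rot [ 3.0000e-02 -1.0000e-02 -1.7993e+02]
[  4   5  19  17 271] 313.04428044280445 218.1439114391144 [0.53806539 0.02628386 0.077     ]
```

>>> {"api": "servo_tool", "payload": {
  "series": "1 0.02 0.022 0 0 0 0;1 0.042 0.045 0 0 0 0;1 0.065 0.07 0 0 0 0;1 0.09 0.096 0 0 0 0;1 0.115 0.122 0 0 0 0;1 0.14 0.15 0 0 0 0;1 0.16 0.173 0 0 0 0;1 0.18 0.195 0.01 0 0 0;1 0.195 0.21 0.02 0 0 0;1 0.205 0.221 0.03 0 0 0;1 0.2055 0.221 0.033 0 0 0;1 0.2055 0.221 0.033 0 0 0"
}}

```text
time_s: 10.55
eef_pos: [0.5357, 0.0283, 0.2014]
eef_rot: [-0.003, 0.381, 0.924, -0.001]
wrist_force: [0.2, 0.2, -2.0]
opening: 0.263
grasp_force: 59.3
```

>>> {"api": "servo_tool", "payload": {
  "series": "1 0 0 0 0 0 0;1 0 0 0 0 0 0;1 0 0 0 0 0 0"
}}

```text
time_s: 10.8
eef_pos: [0.5379, 0.0263, 0.2046]
eef_rot: [0.0, 0.383, 0.924, -0.0]
wrist_force: [0.1, -0.2, -1.5]
opening: 0.261
grasp_force: 59.3
```

Run:
```python
from h import *
from bench import ctrl
p,r=pose();print(p,r.as_matrix()[:,2]);go((.5376,.0275,.18),45)
I=[]
for n in("scene","side"):
    c=ctrl.camera(n);np.savez(n+"4.npz",**c);P=cloud(c)
    near=np.hypot(P[...,0]-.5376,P[...,1]-.0275)<.03
    for lo,hi in((.106,.118),(.122,.155),(.16,.166)):
        m=near&(P[...,2]>lo)&(P[...,2]<hi);X=P[m];print(n,lo,m.sum(),X.mean(0).round(4),np.ptp(X,axis=0).round(4))
    m=near&(P[...,2]>.09);print("minz",np.nanmin(P[m][:,2]))
    b=(310,150,390,250) if n=="scene" else (255,80,335,210)
    I.append(cv2.resize(c["img"][b[1]:b[3],b[0]:b[2],::-1],(390,500),interpolation=cv2.INTER_CUBIC))
cv2.imwrite("pics/ins.png",np.hstack(I))
```

```text
[0.53791998 0.02634539 0.20456771] [ 6.91939779e-04 -3.12981769e-04 -9.99999712e-01]
0 shift [0.0011 0.0006 0.0246] rot [ 0.02  0.04 -0.01]
180 shift [0.0011 0.0006 0.0246] rot [ 6.0000e-02 -2.0000e-02  1.7999e+02]
scene 0.106 12 [0.5446 0.0311 0.1151] [0.0073 0.0135 0.0095]
scene 0.122 92 [0.5435 0.0326 0.1383] [0.0158 0.0143 0.0329]
scene 0.16 3 [0.5462 0.0324 0.1605] [0.0033 0.0056 0.0004]
minz 0.10835729444274633
side 0.106 5 [0.5374 0.0194 0.1153] [0.0064 0.0058 0.0052]
side 0.122 86 [0.5375 0.0187 0.139 ] [0.0162 0.0109 0.0323]
side 0.16 12 [0.5385 0.0181 0.163 ] [0.0148 0.0043 0.0056]
minz 0.11186405755846662
```

View pics/ins.png

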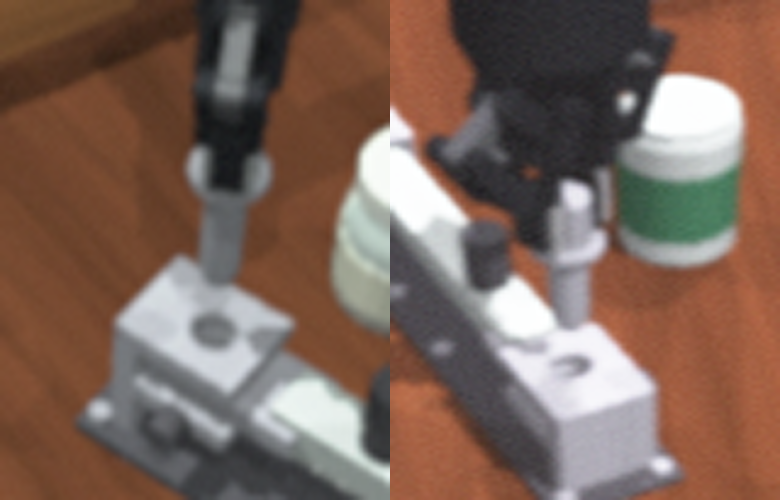

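Left (scene): pin above and behind the hole, upright. Right (side): the same. The offset agrees to about 1 mm with the wrist measure, so I correct by 1 mm and lower gently.

>>> {"api": "servo_tool", "payload": {
  "series": "1 0.0011 0.0006 0.005 0 0 0;1 0.0011 0.0006 0.01 0 0 0;1 0.0011 0.0006 0.015 0 0 0;1 0.0011 0.0006 0.02 0 0 0;1 0.0011 0.0006 0.024 0 0 0;1 0.0011 0.0006 0.028 0 0 0;1 0.0011 0.0006 0.032 0 0 0;1 0.0011 0.0006 0.036 0 0 0;1 0.0011 0.0006 0.039 0 0 0;1 0.0011 0.0006 0.042 0 0 0;1 0.0011 0.0006 0.044 0 0 0;1 0.0011 0.0006 0.044 0 0 0"
}}

```text
time_s: 11.9
eef_pos: [0.537, 0.0287, 0.1597]
eef_rot: [-0.0, 0.382, 0.924, -0.0]
wrist_force: [-0.5, 0.3, -1.9]
opening: 0.262
grasp_force: 59.3
```

>>> {"api": "servo_tool", "payload": {
  "series": "1 -0.0008 0 0.004 0 0 0;1 -0.0008 0 0.008 0 0 0;1 -0.0008 0 0.012 0 0 0;1 -0.0008 0 0.016 0 0 0;1 -0.0008 0 0.019 0 0 0;1 -0.0008 0 0.022 0 0 0;1 -0.0008 0 0.024 0 0 0;1 -0.0008 0 0.024 0 0 0"
}}

```text
time_s: 12.57
eef_pos: [0.5375, 0.0281, 0.1356]
eef_rot: [-0.0, 0.382, 0.924, -0.0]
wrist_force: [-1.0, -0.4, -0.9]
opening: 0.265
grasp_force: 59.3
```

>>> {"api": "servo_tool", "payload": {
  "series": "1 0 0 0.004 0 0 0;1 0 0 0.008 0 0 0;1 0 0 0.012 0 0 0;1 0 0 0.015 0 0 0;1 0 0 0.018 0 0 0;1 0 0 0.021 0 0 0;1 0 0 0.023 0 0 0;1 0 0 0.025 0 0 0;1 0 0 0.026 0 0 0;1 0 0 0.026 0 0 0"
}}

```text
time_s: 13.4
eef_pos: [0.5363, 0.0274, 0.1103]
eef_rot: [-0.002, 0.382, 0.924, -0.001]
wrist_force: [-8.0, -3.1, 5.7]
opening: 0.261
grasp_force: 60.8
```

Nearly seated; press a little more.

>>> {"api": "servo_tool", "payload": {
  "series": "1 0 0 0.001 0 0 0;1 0 0 0.002 0 0 0;1 0 0 0.003 0 0 0;1 0 0 0.003 0 0 0;1 0 0 0.003 0 0 0"
}}

```text
time_s: 13.82
eef_pos: [0.5364, 0.0274, 0.11]
eef_rot: [-0.002, 0.382, 0.924, -0.002]
wrist_force: [-18.1, -2.4, 29.8]
opening: 0.26
grasp_force: 63.5
```

Seated at the expected height (0.110), with 30 N reaction. Unload, release, rise.

>>> {"api": "servo_tool", "payload": {
  "series": "1 0 0 -0.003 0 0 0;1 0 0 -0.003 0 0 0;-0.3 0 0 -0.003 0 0 0;-0.3 0 0 -0.003 0 0 0;-0.3 0 0 -0.003 0 0 0;-0.3 0 0 -0.003 0 0 0;-0.3 0 0 -0.02 0 0 0;-0.3 0 0 -0.05 0 0 0;-0.3 0 0 -0.09 0 0 0;-0.3 0 0 -0.13 0 0 0;-0.3 0 0 -0.15 0 0 0;-0.3 0 0 -0.15 0 0 0"
}}

```text
time_s: 14.82
eef_pos: [0.5411, 0.0278, 0.2637]
eef_rot: [0.006, 0.382, 0.924, 0.001]
wrist_force: [0.3, -0.5, 0.1]
opening: 0.645
grasp_force: 0.0
```

>>> {"api": "servo_tool", "payload": {
  "series": "-0.3 -0.03 -0.03 0 0 0 0;-0.3 -0.06 -0.06 0 0 0 0;-0.3 -0.09 -0.09 0 0 0 0;-0.3 -0.1 -0.1 0 0 0 0;-0.3 -0.1 -0.1 0 0 0 0;-0.3 -0.1 -0.1 0 0 0 0"
}}

```text
time_s: 15.32
eef_pos: [0.5376, -0.1139, 0.2562]
eef_rot: [-0.001, 0.383, 0.924, 0.0]
wrist_force: [-0.1, 0.2, -0.6]
opening: 0.652
grasp_force: 0.0
```

Run:
```python
from h import *
from bench import ctrl
I=[]
for n in("scene","side"):
    c=ctrl.camera(n);P=cloud(c)
    near=np.hypot(P[...,0]-.5376,P[...,1]-.0275)<.02
    print(n,"head top",np.nanpercentile(P[near][:,2],[50,95,100]).round(4))
    X=P[near&(P[...,2]>.104)];print(X.mean(0).round(4))
    b=(290,130,450,330) if n=="scene" else (215,70,345,232)
    I.append(cv2.resize(c["img"][b[1]:b[3],b[0]:b[2],::-1],(390,490),interpolation=cv2.INTER_CUBIC))
cv2.imwrite("pics/end.png",np.hstack(I))
```

```text
scene head top [0.0842 0.1129 0.1146]
[0.5393 0.0306 0.1108]
side head top [0.0833 0.1148 0.1159]
[0.5433 0.0219 0.1111]
```

View pics/end.png

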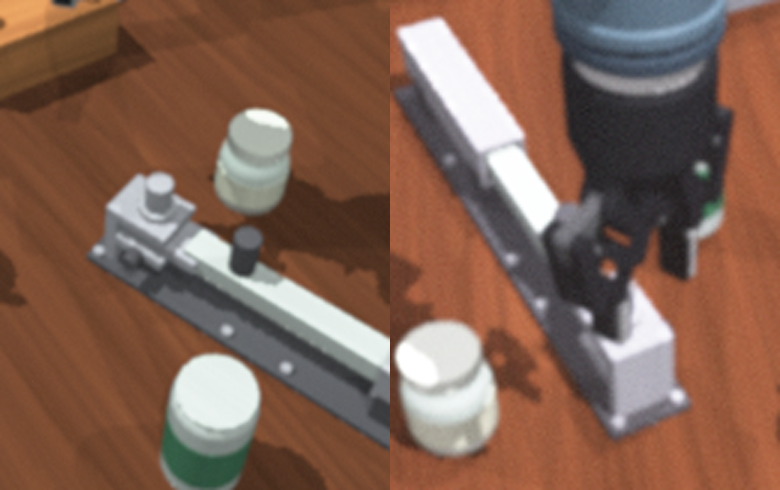

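Left: pin head at (158,190), with the collar on the fork; can and jar stand. Right: the gripper hides the pin. A wrist depth check of the seating follows.

Run:
```python
from h import *
from bench import ctrl
c=wrist("w5");P=cloud(c,c["T"])
tops(P,.108,.117,100);tops(P,.0735,.0795,150);tops(P,.0805,.086,20)
d=np.hypot(P[...,0]-.5376,P[...,1]-.0275)
X=P[(d<.009)&(P[...,2]>.105)];print("head",np.median(X[:,2]))
X=P[(d<.0165)&(d>.0135)&(P[...,2]<.1)];print("collar",np.median(X[:,2]))
X=P[(d>.02)&(d<.024)];print("fork",np.median(X[:,2]))
```

```text
0.108 [417  67  30  30 693] [0.5359 0.0265 0.1137] rect [536.4  26.8] [23.1 22.9] 41.5
0.108 [119 217  19  18 140] [ 0.429  -0.2689  0.1123] rect [ 428.5 -270. ] [23.  6.] 89.4
0.108 [632 279   8  28 141] [0.8633 0.0529 0.1102] rect [864.   52.6] [ 6.8 35.7] 60.0
0.108 [578 300  61  48 812] [0.8617 0.0088 0.112 ] rect [871.    9.8] [44.3 62.7] 9.4
0.108 [537 336  49  19 447] [ 0.8627 -0.0429  0.112 ] rect [868.2 -39.9] [54.8 19.8] 44.6
0.108 [609 336  31  41 428] [ 9.298e-01 -7.000e-04  1.124e-01] rect [ 9.337e+02 -5.000e-01] [24.6 59.4] 46.0
0.108 [  0 348  32  52 353] [ 0.4341 -0.5132  0.1124] rect [ 445. -532.] [34.1 74.7] 32.0
0.108 [574 367  42  17 334] [ 0.9319 -0.0366  0.1124] rect [936.8 -35. ] [50.7 18.9] 43.9
0.0735 [596   0  33  43 302] [0.6169 0.1818 0.0764] rect [621.8 183.1] [48.9 13.4] 0.4
0.0735 [ 378   47   78   85 2240] [0.5385 0.0175 0.0777] rect [539.5  22. ] [50.9 62.3] 18.9
0.0735 [ 103  171  136  124 6459] [ 0.4624 -0.2706  0.0756] rect [ 467.8 -272.5] [ 72.3 149. ] 88.8
0.0735 [408 231  56  41 254] [ 0.6911 -0.0679  0.076 ] rect [691.5 -73.7] [71.2 21.9] 70.6

[... 639 characters left out ...]
46  68  47 456] [ 0.7093 -0.0709  0.0841] rect [713.5 -73.6] [79.6 48.3] 28.3
0.0805 [608 249  32  46 251] [0.8547 0.0665 0.0833] rect [860.9  64.4] [21.2 59. ] 38.5
0.0805 [560 286  47  39 249] [0.8563 0.0077 0.0834] rect [862.5   8.1] [27.6 62.3] 10.7
0.0805 [255 318  18  13  64] [ 0.6153 -0.2811  0.0836] rect [ 617.1 -282.1] [23.4  9.9] 17.9
0.0805 [519 320  40  15 150] [ 0.8571 -0.0461  0.0833] rect [859.9 -43.9] [46.6 10.7] 64.6
0.0805 [  0 322  17  11  24] [ 0.3962 -0.5103  0.0855] rect [ 396.2 -510.7] [ 3.4 21. ] 88.0
0.0805 [435 379  27  18 117] [ 0.8604 -0.1867  0.0831] rect [ 861.7 -187.9] [41.   9.8] 84.9
head 0.11414768042758061
collar 0.08399907921556576
fork 0.07764191144985347
```

Head minus fork measures 36.5 mm (36 expected) and collar minus fork 6.4 mm (6 expected), so the pin is flush.

```bash
python3 -c "from bench import ctrl;print(ctrl.hand_in())"
```

```text
the job is handed in; nothing more can be done
None
```

The bar is out at its stop, the pin is seated through fork and eye with its collar flush on the fork to within about 0.5 mm, the ring peg is still in the block, the can and jar are standing, and the job is handed in (no verdict was shown).

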